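# Tip a heat sink onto its mounting leg and clip it into the bonding jig

## Robot

A 6-joint arm with a two-finger parallel gripper is mounted at the origin on a cart in front of the work surface, level with it; the furniture and walls round the work are solid. World frame = base frame: x ahead of the robot, y to its left, z up, the work surface at z = 0. Lengths are in mm, angles in rad, forces in N, time in s.
With the tool pointing down it reaches from about 350 to 975 mm from the base axis. Payload 7.1 kg.
Tool frame: the origin (TCP) lies at the centre of the arm's flange, where the gripper is bolted on; the fingertips stand 182 mm ahead of it and the grasp point (between the pads) lies 163 mm ahead of it; z points along the fingers, y is the line along which they close (so a half turn about z gives the same grasp; the last joint's range is limited). The gripper opens to 88 mm and grips with 3 to 60 N. Pads are 20 mm wide; open, the fingers measure 115 mm over their backs; the gripper's body (75 mm by 178 mm) begins 61 mm behind the grasp point.
Start: joints at [1.288, 0.423, 1.63, -0, 1.089, -0.019], TCP at [162.938, 603.372, 404.675] pointing down, gripper open.
Joint ranges: [-3, 3], [-0.9, 2.11], [0.09, 2.58], [-1.31, 4.45], [0.11, 2.69], [-2.54, 2.54]. Speed limits (rad/s): [2.39, 2.39, 3.01, 3.14, 3.14, 3.14].

## Interface

Orientations are given as a rotation vector (axis times angle).
In Python, from workcell import readout, get_image, ctrl gives the robot as it stands.
- The arm moves only by the tool step_arm, never from a script. Its argument "targets" is a list that holds one entry, the list of rows, each a list of 7 numbers: the shift along the world's x, y, z as a fraction of full scale, then the turn, a rotation vector about the world's x, y, z as a fraction of full scale, then the opening, from 0 (shut) to 1 (fully open). In form: [[[dx, dy, dz, wx, wy, wz, claw], ...]]. A call has exactly 5 rows; each row shifts and turns the commanded pose from where the row before left it; what a row does not reach is not made up. Full scale, the value 1, is 0.05 m for a shift and 4 degrees for a turn. A row lasts 1/8 s, in which the tool goes at most 62.5 mm and 10.7 degrees, less where a joint would pass 70% of its speed; a pose out of reach is approached as far as the arm can. A call with a number of a shift or a turn outside -1 to 1 is refused whole. A call with a gripper value outside its range is refused whole. The fingers move at their own pace and stop on an object; the grip force is fixed at half the most. Time passes only in rows, so rows that do not move let the fingers close, or fill a call up. It gives the time, the measured TCP pose, the force, the opening and the grip force at its end, in the units of the state.
- readout.get_obs(): the state, without advancing time (a new reading comes with each control period).
- get_image(name): name is "side" or "top" or "wrist"; returns a dict with "pixels" (384x512x3 uint8, red, green, blue), "intrinsics" (3x3 intrinsics, pixels), "extrinsics" (4x4, takes a point from world to camera coordinates). Camera axes: x right, y down, z forward; pixel columns grow to the right and rows downward; lengths in mm; the calibration is good to about 2 mm. A picture is of the moment at which its call begins. There is no depth.
- ctrl.close_job(): hands the job in; it is judged then, once.
The state is a dict: "t": time; "qpos": joint angles; "qvel": joint speeds; "joint_torque": joint torques, N m; "ee_pos": TCP position; "orientation": TCP orientation; "ft_force": force on the tool from outside, world axes, zero at the start; "moment": the same for the moment, N m; "width": finger opening in mm; "grasp_force": force on a finger pad.
Only numpy, scipy, OpenCV 4.12 (cv2) and the standard library are available. Lean on these libraries where they do the work, as an engineer would, in place of code of your own. Each camera call takes 0.05 s, during which the arm holds its last target. There are 200 camera calls.

## Task

Get the heat sink clipped down in the bonding jig. First take the dropper bottle off the jig plate, keeping it upright, and stand it in the shallow round dish; then tip the L-shaped heat sink over about its corner, without lifting it off the plate, so that it lies on its plain leg instead of its finned foot. Then slide it until the end of that leg is square and central against the stop bar, swing the clip fully over the leg, and leave the things around undisturbed.

Things in the scene. Friction and masses are not known exactly. Their poses are not given: they have to be found in the camera images.
- jig: Bonding jig fixed to the bench: dark steel plate 290 (its x) x 190 (y) x 8 mm, top 8 mm above the bench. Origin on the bench, 10 mm towards +x from the plate's middle. Near the +x end stands a steel stop bar, 52 mm wide (y -26 to 26), 14 thick, 14 high above the plate, its face to -x at jig x = 100 mm. A swinging clip is pivoted at the +y side.
- stop_mid (a point): Middle of the stop bar's face, at plate-top level; same axes as the jig.
- clip_pivot (a point): Vertical axis of the clip, at the height of the underside of the clip's arm (8 mm above the plate): jig x = 50 mm, y = 72 mm. Same axes as the jig.
- clip (a joint): Angle of the clip: flat steel arm 62 x 15 x 4 mm turning level about clip_pivot. 0: open, arm along jig +x. Grows as it turns clockwise seen from above; at 1.57 it points along jig -y over the leg (end stop 1.60). Light friction, about 0.5 N at the knob; stays where left. Passes 3 mm above the 5 mm leg.
- clip_knob (a point): Upright black knob on the clip, 54 mm from the pivot: 14 mm diameter, its top 40 mm above the plate (32 mm above the arm's underside). This point is on the knob's axis, 28 mm above the plate.
- heatsink: L-shaped aluminium heat sink, about 0.5 kg, 90 mm wide (its y). Origin: middle of the outer corner. Starts on its heavy foot, which runs 75 mm along its -x, 6 mm thick, seven fins on top (22 mm high, 18 to 72 mm from the corner). Light plain leg rises 110 mm along its z, 5 mm thick, outer face at x = 0, facing the stop. Tipped: x down, z to the stop, foot upright, smooth side away from the stop.
- toe (a point): Middle of the end edge of the plain leg's outer face, 110 mm along the heat sink's z from its origin; this edge comes against the stop bar. The heat sink's centre of mass lies over the foot: the leg must be pushed some 55 to 65 degrees over towards the stop, then it falls the rest by itself. Sliding it takes 3 to 9 N.
- bottle: Tall white dropper bottle with needle cap, 92 mm high, 0.06 kg; origin at the centre of its underside, z along its axis. Body 34 mm diameter up to 58 mm, neck 20 mm diameter up to 68 mm, then a thin tapered nozzle. Stands at the start on the jig plate where the leg will come down. Tips over easily.
- dish: Shallow steel round dish with open top, fixed, 80 mm diameter, 12 mm high, 3 mm walls, origin at the centre of its underside; inner floor 68 mm across, 3 mm above the bench. Left or right of the jig.
- tape: Brown tape roll, 86 mm diameter, 12 mm high, lying flat on the side of the jig where the dish is not; origin at the centre of its underside. Bystander.
- jar: Blue jar with white lid, 58 mm diameter, 48 mm high; origin at the centre of its underside. Bystander right of the jig, far side.
- side_cutter: Red-handled side cutters, 123 x 46 x 12 mm, lying near the bench's front right; origin at the centre of the underside. Bystander.
There are look-alikes about, which are no part of the job. Leave any red look-alike of the dish alone.

How it is judged:
By the outcome, as a careful person would: the job done as asked, in the order asked, and still so for the second after the job is handed in, with the robot touching nothing.
It also fails if it takes over 72 s, if anything falls off the work surface, if the arm or the gripper's body presses on something with over 40 N, if the wrist force passes 120 N, or if a joint passes its speed limit or range.

## Working session

There is one attempt and no reset: what is moved stays moved. The work goes in short steps, Python scripts to look and compute and a tool call to move; the robot and the scene stay as the last step left them, time stands still between calls to the robot, and variables do not carry over. Pictures are saved under pics/ and viewed, at most 10 in all, crops included, and the job is handed in when it is done.

Besides the shell and the picture viewer there is one more tool, called after "Emit:" by a JSON object that holds its "name" and its "arguments". step_arm: Moves the arm, as the interface text tells. Shift numbers are shares of 0.05 m and turn numbers shares of 4 degrees, none past 1 either way. Its arguments: {"type":"object","properties":{"targets":{"type":"array"}},"required":["targets"]}

```bash
mkdir -p pics; cat > h.py <<'E'
import numpy as np, cv2
from workcell import readout, get_image, ctrl
def grab(n,fn=None):
    d=get_image(n); 
    if fn: cv2.imwrite('pics/'+fn,d['pixels'][:,:,::-1])
    np.savez('/tmp/%s.npz'%n,**d)
    return d
def ray(d,u,v):
    K=np.array(d['intrinsics']);E=np.array(d['extrinsics']);R=E[:3,:3]
    return -R.T@E[:3,3], R.T@np.linalg.inv(K)@np.array([u,v,1.])
def onz(d,u,v,z):
    c,r=ray(d,u,v); return c+r*(z-c[2])/r[2]
def tri(a,pa,b,pb):
    c1,r1=ray(a,*pa);c2,r2=ray(b,*pb)
    s=np.linalg.lstsq(np.c_[r1,-r2],c2-c1,rcond=None)[0]
    p,q=c1+r1*s[0],c2+r2*s[1]; return (p+q)/2,np.linalg.norm(p-q)
def proj(d,p):
    E=np.array(d['extrinsics']);x=np.array(d['intrinsics'])@(E[:3,:3]@np.array(p,float)+E[:3,3]);return x[:2]/x[2]
def load(n): return dict(np.load('/tmp/%s.npz'%n))
E
python3 - <<'E'
from h import *
a=grab('top');b=grab('side')
cv2.imwrite('pics/0.png',np.hstack([cv2.resize(x['pixels'][:,:,::-1],(400,300)) for x in(a,b)]))
cv2.imwrite('pics/top.png',cv2.resize(a['pixels'][:,:,::-1],(800,600),interpolation=cv2.INTER_CUBIC))
cv2.imwrite('pics/side.png',cv2.resize(b['pixels'][:,:,::-1],(800,600),interpolation=cv2.INTER_CUBIC))
for d in(a,b):print(np.round(ray(d,256,192),2))
o=readout.get_obs();print(o)
E
```

```text
[[ 4.64250e+02 -9.82600e+01  1.29023e+03]
 [ 5.00000e-02  2.00000e-02 -1.00000e+00]]
[[ 4.4220e+01 -8.0194e+02  5.2085e+02]
 [ 5.4000e-01  7.3000e-01 -4.2000e-01]]
{'t': 0.1, 'qpos': array([ 1.28803587e+00,  4.23773473e-01,  1.63060203e+00,  2.22339958e-05,
        1.08860320e+00, -1.89930116e-02]), 'qvel': array([ 0.00126545, -0.00165532, -0.00280742, -0.00196413, -0.00165788,
        0.00016764]), 'joint_torque': array([-3.28022916e-04, -5.45613170e+01, -2.74323893e+01,  6.45716884e-02,
        1.87847775e-02, -2.81326373e-05]), 'ee_pos': array([162.84871433, 603.15332814, 403.97814122]), 'orientation': array([-4.13110920e-01, -3.11408219e+00,  2.14766046e-03]), 'ft_force': array([ 0.71296637, -0.35225773,  0.19039184]), 'moment': array([-0.01682095,  0.00821965,  0.00453616]), 'grasp_force': 0.0, 'width': 87.84346319701042}
```

View pics/top.png

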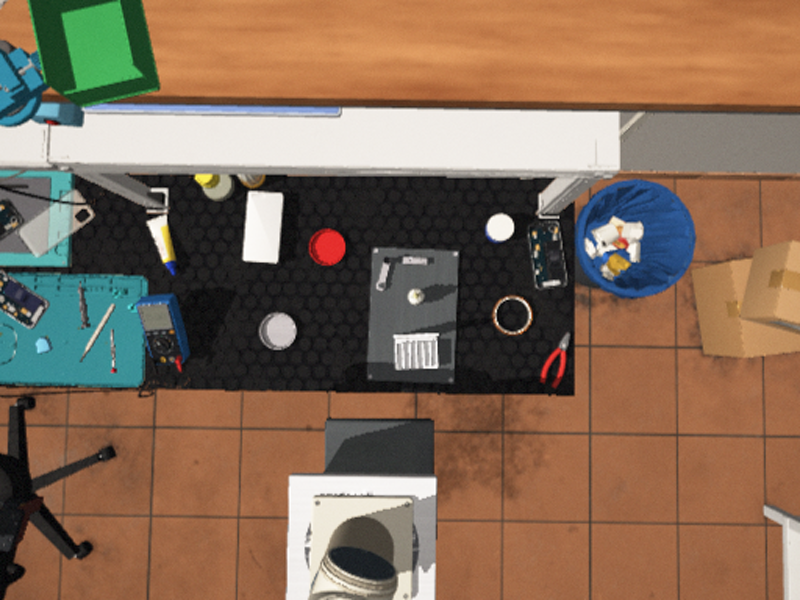

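View pics/side.png

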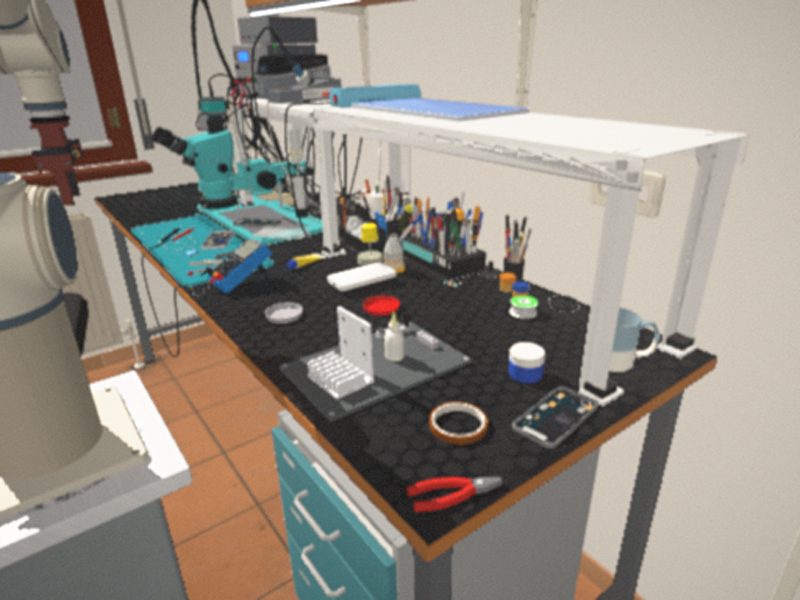

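The top view (800 px scale) shows the jig at (414,315), the bottle at (416,296) and the heat sink at (416,351). The stop bar is at (415,260) and the clip runs (388,262)-(381,288).

- **Dish:** the grey one at (278,330). The red one at (327,247) is the look-alike.
- **Bottle:** the white one on the plate. The yellow-capped ones at (215,185) are look-alikes.
- **Bystanders:** tape (512,315), jar (500,228), cutters (556,360).
- **Obstacle:** the shelf lies above image row 170.

Next I check these choices in one close crop.

```bash
python3 - <<'E'
from h import *
a=load('top');b=load('side')
A=a['pixels'][145:255,160:350];B=b['pixels'][180:275,160:310]
A=cv2.resize(A,(760,440),interpolation=cv2.INTER_CUBIC)
B=cv2.resize(B,(750,475),interpolation=cv2.INTER_CUBIC)
A=cv2.resize(A[:, :],None,fx=.95,fy=.95*.62/.95) if 0 else A
cv2.imwrite('pics/c1.png',A[:,:,::-1]);cv2.imwrite('pics/c2.png',B[:,:,::-1])
hsv=cv2.cvtColor(a['pixels'],cv2.COLOR_RGB2HSV)
s=.64
# shelf front edge height via two views
print('shelf',tri(a,(618*s,170*s),b,(640*s,188*s)))
print('dish',tri(a,(278*s,330*s),b,(283*s,312*s)))
print('bottle tip',tri(a,(418*s,293*s),b,(393*s,313*s)))
for n,p,z in [('bl',(368,380),8),('br',(457,383),8),('tl',(373,247),8),('tr',(459,250),8),('stop',(415,264),22),('knob',(381,287),40)]:
    print(n,onz(a,p[0]*s,p[1]*s,z).round(1))
E
```

```text
shelf (array([ 724.36050147, -425.28981962,  348.15393829]), np.float64(11.259841360077164))
dish (array([460.6149948 , 189.73356745,   7.56279813]), np.float64(1.6583782190207437))
bottle tip (array([ 538.5290425 , -111.45701358,   98.22242865]), np.float64(1.6390479271386973))
bl [354.8  -7.5   8. ]
br [ 351.1 -200.     8. ]
tl [644.3 -13.    8. ]
tr [ 640.5 -201.4    8. ]
stop [ 606.7 -105.4   22. ]
knob [554.5 -33.7  40. ]
```

View pics/c1.png

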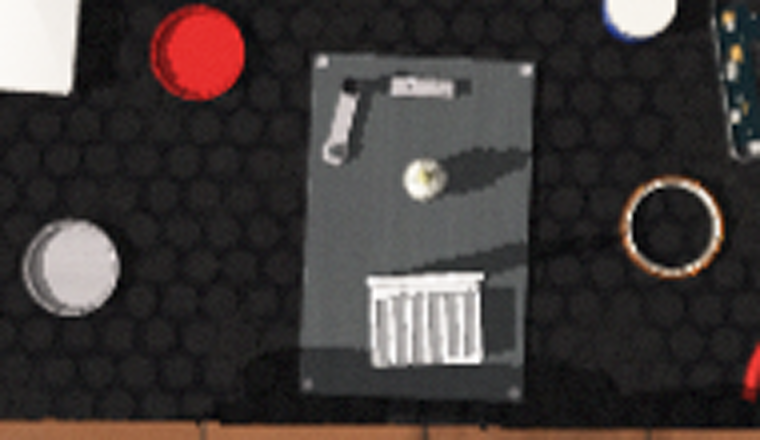

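View pics/c2.png

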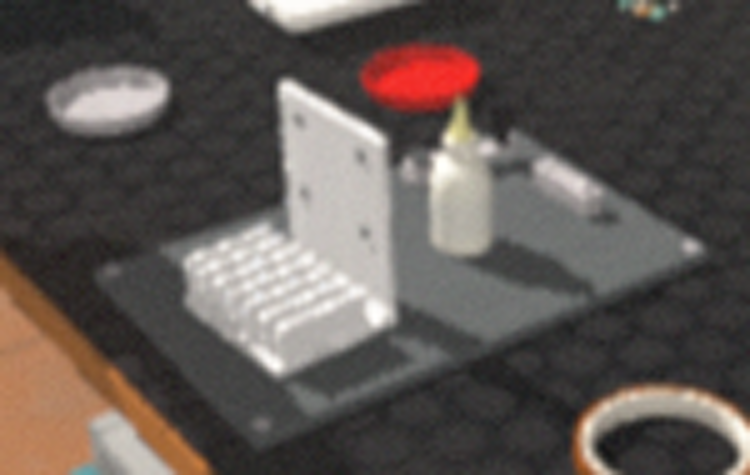

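The crops confirm the choices. In c1 the grey dish is at (72,267), the bottle at (425,180), and the heat sink leg top edge runs (368,278)-(484,275). The clip pivot is at (337,150) with its black knob at (351,87), and the stop bar face is along y≈96. The plate corners are visible.

```bash
python3 - <<'E'
from h import *
a=load('top');b=load('side')
T=lambda x,y:((x+.5)/4-.5+160,(y+.5)/4-.5+145)
S=lambda x,y:((x+.5)/5-.5+160,(y+.5)/5-.5+180)
C=np.array([onz(a,*T(*p),8)[:2] for p in [(313,57),(535,65),(522,402),(302,392)]])
print(C.round(1)); m=C.mean(0); 
ex=(C[0]+C[1]-C[2]-C[3]);ey=(C[0]+C[3]-C[1]-C[2]);print('yaw',np.degrees([np.arctan2(ex[1],ex[0]),np.arctan2(-ey[0],ey[1])]),np.linalg.norm(ex)/2,np.linalg.norm(ey)/2)
th=np.arctan2(ex[1],ex[0]);X=np.array([np.cos(th),np.sin(th)]);Y=np.array([-X[1],X[0]])
o=m+10*-X if 0 else m+10*X
print('jig',o,'stop',o+100*X,'pivot',o+50*X+72*Y)
print('stopface',[onz(a,*T(*p),22)[:2].round(1) for p in[(391,96),(453,98)]],'knob',onz(a,*T(351,87),48).round(1),'piv px',onz(a,*T(337,150),20).round(1))
print('knob tri',tri(a,T(351,84),b,S(0,0))[1])
print('leg top L',tri(a,T(368,278),b,S(284,80)),'R',tri(a,T(485,274),b,S(388,138)))
for p in[(368,275),(485,272),(370,288),(484,283)]:print('leg',onz(a,*T(*p),118).round(1))
print('foot end',[onz(a,*T(*p),14).round(1) for p in[(374,367),(482,362)]])
print('bottle tip',tri(a,T(428,178),b,S(460,100)),'shoulder',onz(a,*T(425,180),66).round(1),'base side',onz(b,*S(461,248),8).round(1))
print('dish',tri(a,T(71,268),b,S(108,100)),onz(a,*T(72,268),12).round(1))
print('tape',onz(a,*T(672,227),12).round(1))
E
```

```text
[[ 641.5  -10.2]
 [ 637.5 -200.1]
 [ 351.  -192.1]
 [ 356.7   -6.1]]
yaw [-1.21079599 -1.48504521] 285.7321221984897 187.99593204242038
jig [ 506.66729334 -102.31897477] stop [ 606.64496531 -104.43205513] pivot [558.17754719 -31.39159114]
stopface [array([607.4, -77.6]), array([ 606.5, -130. ])] knob [611.5 -44.8  48. ] piv px [561.2 -32.7  20. ]
knob tri 269.51139951962284
leg top L (array([455.17804149, -63.94755227, 119.71401612]), np.float64(1.4216163490225862)) R (array([ 460.21954256, -154.92567833,  120.136771  ]), np.float64(2.9157444161746158))
leg [456.9 -63.5 118. ]
leg [ 460.5 -154.2  118. ]
leg [446.8 -65.2 118. ]
leg [ 452.  -153.6  118. ]
foot end [array([379. , -66.7,  14. ]), array([ 384.5, -157.6,   14. ])]
bottle tip (array([ 535.82516926, -110.39901935,  100.55560526]), np.float64(4.53463343231525)) shoulder [ 534.3 -107.    66. ] base side [ 535.3 -112.6    8. ]
dish (array([460.20561853, 191.02753252,   7.47941511]), np.float64(4.018637246800788)) [458.4 190.1  12. ]
tape [ 500.6 -317.3   12. ]
```

Estimates: bottle (535,-108), dish (459.5,190), stop_mid (607,-104) with yaw about -1.3°. The sink corner is (458.5,-109) with yaw about +2.7°, and the knob is (611,-45). Moving above the bottle.

Emit:
{"name": "step_arm", "arguments": {"targets": [[[0.496,-0.948,-0.14,0,0,0.233,1],[0.496,-0.948,-0.14,0,0,0.233,1],[0.496,-0.948,-0.14,0,0,0.233,1],[0.496,-0.948,-0.14,0,0,0.233,1],[0.496,-0.948,-0.14,0,0,0.233,1]]]}}

```text
t: 0.72
ee_pos: [287.4, 364.8, 369.4]
orientation: [0.285, 3.129, -0.0]
ft_force: [0.6, -0.7, -0.3]
width: 87.6
grasp_force: 0.0
```

Emit:
{"name": "step_arm", "arguments": {"targets": [[[0.496,-0.948,-0.14,0,0,0.233,1],[0.496,-0.948,-0.14,0,0,0.233,1],[0.496,-0.948,-0.14,0,0,0.233,1],[0.496,-0.948,-0.14,0,0,0.233,1],[0.496,-0.948,-0.14,0,0,0.233,1]]]}}

```text
t: 1.35
ee_pos: [411.5, 127.7, 334.5]
orientation: [0.158, 3.137, 0.0]
ft_force: [1.2, 1.0, 0.1]
width: 87.7
grasp_force: 0.0
```

Emit:
{"name": "step_arm", "arguments": {"targets": [[[0.496,-0.948,-0.14,0,0,0.233,1],[0.496,-0.948,-0.14,0,0,0.233,1],[0.496,-0.948,-0.14,0,0,0.233,1],[0.496,-0.948,-0.14,0,0,0.233,1],[0.496,-0.948,-0.14,0,0,0.233,1]]]}}

```text
t: 1.98
ee_pos: [535.4, -109.4, 299.2]
orientation: [-0.031, -3.141, -0.0]
ft_force: [0.7, 0.0, -0.0]
width: 87.2
grasp_force: 0.0
```

```bash
python3 - <<'E'
from h import *
w=grab('wrist','w1.png')
o=readout.get_obs();print(o['t'],o['ee_pos'].round(1),o['orientation'].round(3),o['qpos'].round(2))
print('expect bottle tip',proj(w,(535,-108,100)),'leg',proj(w,(456.9,-63.5,118)),proj(w,(460.5,-154,118)),'knob',proj(w,(611,-45,48)),'stop',proj(w,(607,-104,22)))
E
```

```text
2.025 [ 538.2 -113.7  299.1] [ 0.032  3.138 -0.004] [-0.23  0.46  1.87 -0.    0.81 -1.78]
expect bottle tip [262.22249972 225.2296285 ] leg [354.55989528  78.5741726 ] [161.69437667  90.51969596] knob [343.69651424 292.308126  ] stop [268.1079484  273.07280297]
```

View pics/w1.png

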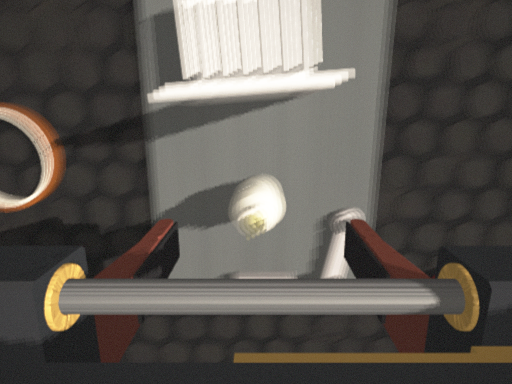

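The wrist view shows the bottle tip at (255,224), the leg edge (150,97)-(355,75) and the knob near (350,215). All agree with the estimates. Now descend and grip the body.

Emit:
{"name": "step_arm", "arguments": {"targets": [[[0,0,-0.5,0,0,0,1],[0,0,-0.5,0,0,0,1],[0,0,-0.5,0,0,0,1],[0,0,-0.22,0,0,0,1],[0,0,0,0,0,0,1]]]}}

```text
t: 2.65
ee_pos: [534.7, -107.5, 213.1]
orientation: [-0.031, -3.14, -0.0]
ft_force: [0.7, 0.1, 0.5]
width: 87.5
grasp_force: 0.0
```

Emit:
{"name": "step_arm", "arguments": {"targets": [[[0,0,0,0,0,0,0.6],[0,0,0,0,0,0,0.4],[0,0,0,0,0,0,0.2],[0,0,0,0,0,0,0],[0,0,0,0,0,0,0]]]}}

```text
t: 3.28
ee_pos: [534.9, -107.6, 213.8]
orientation: [0.031, 3.141, -0.0]
ft_force: [0.5, -0.3, -0.6]
width: 41.4
grasp_force: 0.0
```

Emit:
{"name": "step_arm", "arguments": {"targets": [[[0,0,0,0,0,0,0],[0,0,0,0,0,0,0],[0,0,0,0,0,0,0],[0,0,0.3,0,0,0,0],[0,0,0.6,0,0,0,0]]]}}

```text
t: 3.9
ee_pos: [534.5, -107.5, 258.8]
orientation: [-0.031, -3.139, -0.001]
ft_force: [0.5, -0.5, 0.0]
width: 32.8
grasp_force: 30.0
```

Emit:
{"name": "step_arm", "arguments": {"targets": [[[0,0.3,0.2,0,0,0,0],[0,0.5,0,0,0,0,0],[0,0.6,0,0,0,0,0],[0,0.6,0,0,0,0,0],[0,0.6,0,0,0,0,0]]]}}

```text
t: 4.53
ee_pos: [534.5, 24.2, 268.7]
orientation: [-0.031, -3.141, -0.0]
ft_force: [0.3, -1.6, -0.3]
width: 33.2
grasp_force: 30.0
```

Emit:
{"name": "step_arm", "arguments": {"targets": [[[-0.25,0.65,0,0,0,0,0],[-0.3,0.7,0,0,0,0,0],[-0.35,0.7,0,0,0,0,0],[-0.35,0.7,0,0,0,0,0],[-0.25,0.6,0,0,0,0,0]]]}}

```text
t: 5.15
ee_pos: [458.5, 191.6, 268.7]
orientation: [-0.03, -3.141, 0.0]
ft_force: [0.5, 0.6, -0.8]
width: 33.2
grasp_force: 30.0
```

```bash
python3 - <<'E'
from h import *
a=grab('top');b=grab('side')
A=cv2.resize(a['pixels'][170:250,150:250],(500,400),interpolation=cv2.INTER_CUBIC)
B=cv2.resize(b['pixels'][130:225,130:230],(421,400),interpolation=cv2.INTER_CUBIC)
cv2.imwrite('pics/d1.png',cv2.resize(np.hstack([A,B]),(782,340))[:,:,::-1])
o=readout.get_obs();print(o['t'],o['ee_pos'].round(1),o['orientation'].round(3),o['width'],o['grasp_force'])
E
```

```text
5.25 [458.3 192.4 268.7] [-0.026 -3.141 -0.   ] 33.10177094803296 29.998100931406952
```

View pics/d1.png

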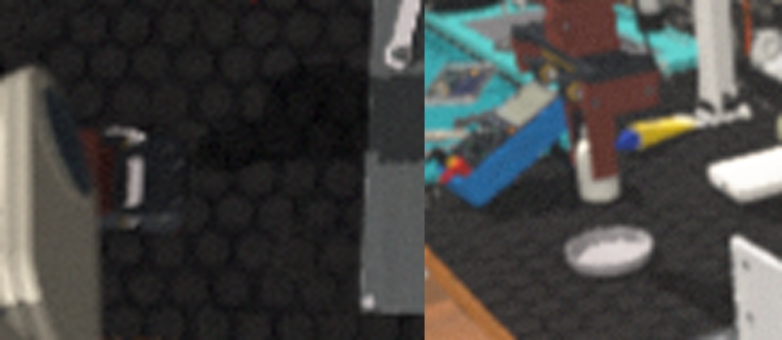

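The side crop shows the bottle at (597,180), upright directly over the dish at (608,250). Lower and release.

Emit:
{"name": "step_arm", "arguments": {"targets": [[[0,0,-0.4,0,0,0,0],[0,0,-0.4,0,0,0,0],[0,0,-0.25,0,0,0,0],[0,0,-0.13,0,0,0,0],[0,0,0,0,0,0,0]]]}}

```text
t: 5.88
ee_pos: [460.0, 189.7, 209.6]
orientation: [-0.031, -3.141, 0.0]
ft_force: [-0.4, -0.2, -0.5]
width: 32.9
grasp_force: 30.0
```

Emit:
{"name": "step_arm", "arguments": {"targets": [[[0,0,-0.01,0,0,0,0],[0,0,0,0,0,0,0.5],[0,0,0,0,0,0,0.7],[0,0,0,0,0,0,1],[0,0,0,0,0,0,1]]]}}

```text
t: 6.5
ee_pos: [460.0, 189.9, 209.3]
orientation: [0.031, 3.141, 0.0]
ft_force: [1.0, -0.1, -0.1]
width: 69.7
grasp_force: 0.0
```

Emit:
{"name": "step_arm", "arguments": {"targets": [[[0,0,0.0,0,0,0,1],[0,0,0.3,0,0,0,1],[0,0,0.6,0,0,0,1],[0,0,0.7,0,0,0,1],[0,0,0.7,0,0,0,1]]]}}

```text
t: 7.12
ee_pos: [459.8, 189.8, 326.1]
orientation: [0.031, 3.141, 0.0]
ft_force: [-0.7, 0.5, 0.4]
width: 87.8
grasp_force: 0.0
```

Emit:
{"name": "step_arm", "arguments": {"targets": [[[0,-0.9,0,0,0,0,0.5],[-0.2,-0.9,0,0,0,0,0.5],[-0.2,-0.9,0,0,0,0,0.5],[-0.2,-0.9,0,0,0,0,0.5],[-0.2,-0.9,0,0,0,0,0.5]]]}}

```text
t: 7.75
ee_pos: [419.5, -36.4, 325.2]
orientation: [0.031, 3.14, -0.0]
ft_force: [0.2, -0.4, -0.1]
width: 44.6
grasp_force: 0.0
```

Emit:
{"name": "step_arm", "arguments": {"targets": [[[0,-0.7,0,0,0,0,0.5],[0,-0.5,0,0,0,0,0.5],[0,-0.28,0,0,0,0,0.5],[0,0,0,0,0,0,0.5],[0,0,0,0,0,0,0.5]]]}}

```text
t: 8.38
ee_pos: [419.9, -108.5, 324.3]
orientation: [-0.03, -3.141, -0.0]
ft_force: [-0.1, 0.7, -0.6]
width: 43.9
grasp_force: 0.0
```

```bash
python3 - <<'E'
from h import *
a=grab('top');w=grab('wrist')
A=cv2.resize(a['pixels'][145:255,160:350],(400,232),interpolation=cv2.INTER_CUBIC)
B=cv2.resize(w['pixels'],(400,300))
b=grab('side');C=cv2.resize(b['pixels'][140:290,150:350],(400,300),interpolation=cv2.INTER_CUBIC)
cv2.imwrite('pics/e1.png',np.vstack([np.hstack([C,B]),np.hstack([A,A*0])])[:,:,::-1])
o=readout.get_obs();print(o['t'],o['ee_pos'].round(1),o['orientation'].round(3),o['width'],o['grasp_force'])
E
```

```text
8.525 [ 419.9 -108.4  324.2] [-0.029 -3.141 -0.   ] 43.92543030183066 0.0
```

View pics/e1.png

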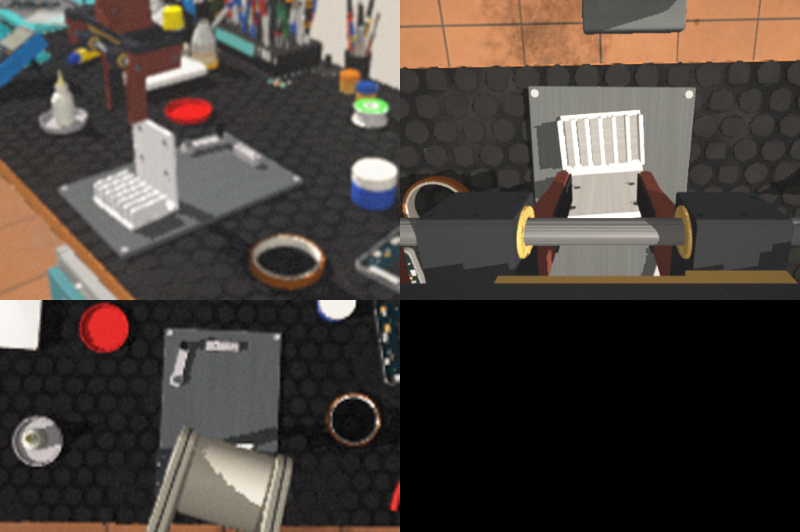

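The side view shows the bottle upright in the dish at (63,108), and the fingers are positioned behind the leg. Now lower and push the leg over along an arc.

Emit:
{"name": "step_arm", "arguments": {"targets": [[[0,0,-0.3,0,0,0.9,0.5],[0,0,-0.4,0,0,0,0.5],[0,0,-0.28,0,0,0,0.5],[0.2,0,0,0,0,0,0.5],[0.14,0,0,0,0,0,0.5]]]}}

```text
t: 9.15
ee_pos: [438.1, -109.2, 275.6]
orientation: [-0.068, 3.14, -0.0]
ft_force: [1.0, 0.0, 1.2]
width: 43.8
grasp_force: 0.0
```

Emit:
{"name": "step_arm", "arguments": {"targets": [[[0.13,0,0,0,0,0,0.5],[0.22,0,-0.02,0,0,0,0.5],[0.22,0,-0.02,0,0,0,0.5],[0.21,0,-0.07,0,0,0,0.5],[0.21,0,-0.07,0,0,0,0.5]]]}}

```text
t: 9.78
ee_pos: [487.2, -109.1, 265.9]
orientation: [-0.068, 3.141, -0.0]
ft_force: [-0.7, 0.5, 0.3]
width: 43.8
grasp_force: 0.4
```

```bash
python3 - <<'E'
from h import *
b=grab('side');C=cv2.resize(b['pixels'][140:290,150:350],(600,450),interpolation=cv2.INTER_CUBIC)
cv2.imwrite('pics/f1.png',C[:,:,::-1])
o=readout.get_obs();print(o['t'],o['ee_pos'].round(1),o['orientation'].round(3),o['ft_force'])
E
```

```text
9.825 [ 488.4 -109.2  265.7] [-6.800e-02  3.139e+00 -1.000e-03] [1.17193963 0.3150896  0.55683493]
```

View pics/f1.png

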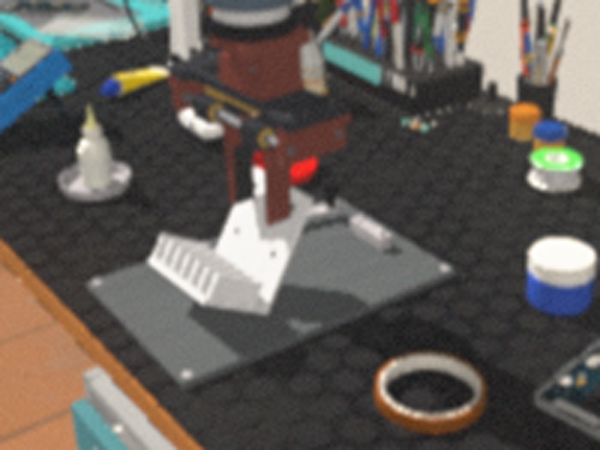

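The sink is tipping about its corner at (265,310), about 30° over. Continue along the arc.

Emit:
{"name": "step_arm", "arguments": {"targets": [[[0.18,0,-0.12,0,0,0,0.5],[0.18,0,-0.12,0,0,0,0.5],[0.1,0,-0.11,0,0,0,0.5],[0.1,0,-0.11,0,0,0,0.5],[0.06,0,-0.08,0,0,0,0.5]]]}}

```text
t: 10.45
ee_pos: [517.7, -109.1, 238.7]
orientation: [0.068, -3.141, -0.0]
ft_force: [-0.3, -0.5, -0.8]
width: 44.2
grasp_force: 0.0
```

Emit:
{"name": "step_arm", "arguments": {"targets": [[[0.06,0,-0.08,0,0,0,0.5],[0.05,0,-0.08,0,0,0,0.5],[0.05,0,-0.08,0,0,0,0.5],[0.04,0,-0.08,0,0,0,0.5],[0,0,0,0,0,0,0.5]]]}}

```text
t: 11.08
ee_pos: [527.4, -109.1, 222.8]
orientation: [0.068, -3.14, -0.0]
ft_force: [0.6, -0.4, -0.2]
width: 44.1
grasp_force: 0.0
```

```bash
python3 - <<'E'
from h import *
b=grab('side');C=cv2.resize(b['pixels'][180:275,160:310],(600,380),interpolation=cv2.INTER_CUBIC)
cv2.imwrite('pics/g1.png',C[:,:,::-1])
o=readout.get_obs();print(o['t'],o['ee_pos'].round(1),o['orientation'].round(3),o['ft_force'])
E
```

```text
11.125 [ 527.4 -109.1  223. ] [ 0.068 -3.141 -0.   ] [ 0.25395638 -0.41430255  0.71666045]
```

View pics/g1.png

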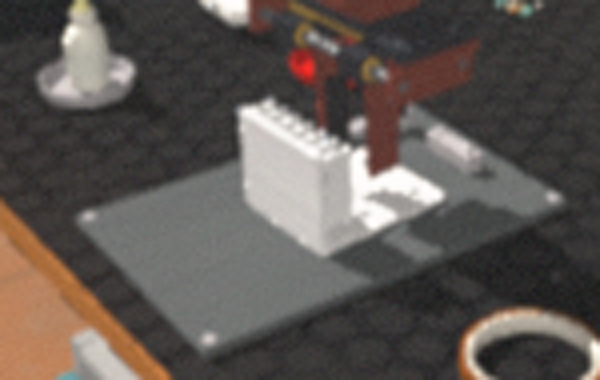

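The side crop shows the sink lying on its leg, foot upright at (295,180) and leg end at (440,190). Back off to look from above.

Emit:
{"name": "step_arm", "arguments": {"targets": [[[0,0,0.3,0,0,0,0.5],[0,0,0.7,0,0,-0.5,0.8],[0,0,0.7,0,0,-1,1],[0,0,0.5,0,0,-1,1],[0,0.5,0,0,0,-1,1]]]}}

```text
t: 11.75
ee_pos: [528.2, -84.9, 336.8]
orientation: [0.322, 3.119, -0.001]
ft_force: [0.5, 0.4, -0.2]
width: 80.3
grasp_force: 0.0
```

Emit:
{"name": "step_arm", "arguments": {"targets": [[[-0.5,0.9,0,0,0,-1,1],[-0.5,0.9,0,0,0,-1,1],[-0.5,0.9,0,0,0,-1,1],[-0.5,0.9,0,0,0,-1,1],[0,0.8,0,0,0,-1,1]]]}}

```text
t: 12.38
ee_pos: [425.5, 137.0, 334.3]
orientation: [0.856, 3.023, 0.0]
ft_force: [1.1, 0.3, 1.0]
width: 88.1
grasp_force: 0.0
```

```bash
cat > sink.py <<'E'
from h import *
def edges(a,shift=(0,0)):
    I=a['pixels'].astype(int); g=I.min(2)
    m=np.zeros(g.shape,np.uint8); m[150:250,235:300]=(g[150:250,235:300]>135)
    n,l,st,ce=cv2.connectedComponentsWithStats(m)
    return m,l,[(i,st[i].tolist(),ce[i].round(1).tolist()) for i in range(1,n) if st[i][4]>8]
if __name__=='__main__':
    a=grab('top');m,l,c=edges(a);print(c)
    i=max(c,key=lambda t:t[1][4])[0]
    for r in range(150,250):
        x=np.where(l[r]==i)[0]
        if len(x):print(r,x.min(),x.max(),len(x),end=' | ')
    g=a['pixels'].min(2)
    for u in (248,252,256,260,264,268,272,276): print('\ncol',u,g[160:222,u].tolist())
    o=readout.get_obs();print(o['t'],o['ee_pos'].round(1),o['orientation'].round(3))
    b=grab('side')
E
python3 sink.py
```

```text
[(3, [258, 164, 15, 5, 60], [264.8, 166.4]), (4, [241, 168, 8, 18, 66], [244.7, 176.0]), (5, [251, 179, 29, 34, 801], [265.4, 195.0])]
179 271 277 7 | 180 252 277 19 | 181 251 278 28 | 182 252 278 27 | 183 252 278 27 | 184 252 278 24 | 185 252 278 25 | 186 252 278 27 | 187 252 278 27 | 188 252 278 27 | 189 252 278 27 | 190 253 278 26 | 191 253 278 26 | 192 253 278 26 | 193 253 278 26 | 194 253 278 26 | 195 253 278 26 | 196 253 278 26 | 197 253 278 22 | 198 253 278 23 | 199 253 278 26 | 200 253 278 26 | 201 253 278 26 | 202 253 278 26 | 203 253 278 26 | 204 253 279 24 | 205 252 279 25 | 206 252 279 24 | 207 252 279 25 | 208 253 279 23 | 209 253 279 11 | 210 254 279 15 | 211 255 278 24 | 212 259 269 8 | 
col 248 [89, 93, 87, 89, 73, 32, 35, 28, 69, 136, 186, 188, 158, 103, 63, 49, 47, 50, 51, 47, 45, 48, 48, 49, 67, 88, 91, 92, 90, 86, 92, 87, 85, 77, 71, 51, 47, 47, 48, 46, 48, 66, 88, 89, 87, 86, 89, 90, 90, 83, 88, 83, 88, 88, 88, 88, 85, 90, 91, 92, 87, 86]

col 252 [92, 92, 87, 88, 76, 48, 49, 47, 49, 54, 53, 60, 73, 90, 87, 88, 88, 90, 90, 80, 191, 243, 226, 227, 221, 209, 200, 1
[... 1276 characters left out ...]
54, 146, 132, 140, 176, 142, 48, 49, 51, 49, 52, 67, 87, 92, 89]

col 272 [86, 91, 90, 90, 85, 130, 175, 180, 167, 125, 89, 89, 91, 93, 88, 88, 91, 87, 89, 162, 232, 236, 209, 172, 161, 169, 157, 154, 152, 162, 198, 204, 161, 152, 183, 227, 236, 234, 219, 153, 152, 152, 155, 150, 154, 153, 150, 152, 146, 130, 138, 150, 102, 50, 48, 51, 53, 69, 91, 91, 93, 91]

col 276 [96, 88, 85, 87, 73, 44, 48, 50, 65, 89, 87, 90, 89, 88, 90, 89, 87, 89, 89, 155, 225, 240, 238, 239, 238, 240, 234, 202, 158, 154, 154, 154, 182, 197, 154, 155, 169, 176, 151, 156, 157, 157, 156, 154, 159, 158, 158, 159, 146, 113, 124, 150, 105, 45, 48, 53, 62, 80, 91, 90, 90, 91]
12.425 [426.9 140.  334.7] [0.86  3.02  0.004]
```

```bash
python3 - <<'E'
from h import *
a=load('top')
g=a['pixels'].min(2).astype(float)
def sub(line,lo,hi):  # crossing
    t=(lo+hi)/2
    k=np.where((line[:-1]<t)!=(line[1:]<t))[0]
    return [k_+ (t-line[k_])/(line[k_+1]-line[k_]) for k_ in k]
def fit(P): 
    P=np.array(P);k=np.polyfit(P[:,1],P[:,0],1);return P.mean(0).round(1),np.degrees(-np.arctan(k[0])).round(2)
toe=[]
for u in range(253,278):
    l=g[172:184,u]; b_=l[:4].mean(); p=l[7:11].max(); toe.append(onz(a,u,172+sub(l,b_,p)[0],13)[:2])
print('toe line',fit(toe))
st=[]
for u in range(260,273):
    l=g[164:174,u][::-1]; st.append(onz(a,u,173-sub(l,87,185)[0],22)[:2])
print('stop line',fit(st))
# stop ends
print('stop y', [ [onz(a,250+s,r,22)[1].round(1) for s in sub(g[r,250:285],85,180)] for r in (166,167)])
ft=[]
for u in range(256,277):
    l=g[206:218,u][::-1]; ft.append(onz(a,u,217-sub(l,52,145)[0],83)[:2])
print('foot top line',fit(ft))
for r in (181,182,183,184,185):
    L=sub(g[r,244:256],88,230)[0]+244;R=sub(g[r,272:288][::-1],70,235)[0];R=287-R
    print('leg sides',r,onz(a,L,r,13).round(1),onz(a,R,r,13).round(1))
for r in (206,207,208):
    L=sub(g[r,244:262],88,140)[0]+244;R=287-sub(g[r,268:288][::-1],50,145)[0]
    print('foot sides',r,onz(a,L,r,83).round(1),onz(a,R,r,83).round(1))
E
```

```text
toe line (array([ 571.2, -104. ]), np.float64(3.04))
stop line (array([ 608.6, -106.7]), np.float64(0.15))
stop y [[np.float64(-78.0), np.float64(-93.0), np.float64(-93.2), np.float64(-129.0)], [np.float64(-77.4), np.float64(-129.0)]]
foot top line (array([ 460.5, -108.4]), np.float64(2.71))
leg sides 181 [565.9 -57.   13. ] [ 567.3 -147.6   13. ]
leg sides 182 [562.5 -57.7  13. ] [ 563.9 -148.6   13. ]
leg sides 183 [559.1 -57.7  13. ] [ 560.5 -148.8   13. ]
leg sides 184 [555.7 -58.   13. ] [ 557.1 -148.9   13. ]
leg sides 185 [552.  -33.7  13. ] [ 553.7 -149.2   13. ]
foot sides 206 [480.2 -61.3  83. ] [ 481.5 -151.5   83. ]
foot sides 207 [477.  -61.3  83. ] [ 478.3 -151.7   83. ]
foot sides 208 [473.8 -61.5  83. ] [ 475.1 -151.9   83. ]
```

Emit:
{"name": "step_arm", "arguments": {"targets": [[[0.09,-0.4,0,0,0,-1,1],[0.09,-0.5,0,0,0,-1,1],[0.09,-0.5,0,0,0,-1,1],[0.1,-0.5,0,0,0,-1,1],[0.1,-0.5,0,0,0,-1,1]]]}}

```text
t: 13.1
ee_pos: [450.9, 14.4, 334.1]
orientation: [1.368, 2.827, 0.0]
ft_force: [-0.1, -0.4, 0.4]
width: 87.3
grasp_force: 0.0
```

Emit:
{"name": "step_arm", "arguments": {"targets": [[[0.1,-0.5,0,0,0,-1,1],[0.1,-0.5,0,0,0,-1,1],[0.1,-0.5,0,0,0,-1,1],[0.1,-0.5,0,0,0,-1,1],[0.08,-0.5,0,0,0,-1,1]]]}}

```text
t: 13.72
ee_pos: [474.8, -110.6, 334.1]
orientation: [1.838, 2.546, 0.0]
ft_force: [0.2, 0.9, 0.5]
width: 87.9
grasp_force: 0.0
```

Emit:
{"name": "step_arm", "arguments": {"targets": [[[0,0,0,0,0,-1,1],[0,0,0,0,0,-1,1],[0,0,0,0,0,-1,1],[0,0,0,0,0,-0.85,1],[0,0,0,0,0,0,1]]]}}

```text
t: 14.35
ee_pos: [474.7, -109.7, 333.9]
orientation: [2.16, 2.28, 0.0]
ft_force: [-1.1, 1.3, 0.4]
width: 88.0
grasp_force: 0.0
```

```bash
python3 - <<'E'
from h import *
from scipy.spatial.transform import Rotation as R
o=readout.get_obs();M=R.from_rotvec(o['orientation']).as_matrix();print(o['t'],o['ee_pos'].round(1),'tool y deg',np.degrees(np.arctan2(M[1,1],M[0,1])),o['qpos'].round(2),(o['ee_pos']+163*M[:,2]).round(1))
w=grab('wrist');print([proj(w,p).round() for p in [(460,-63,83),(462,-152,83),(488,-62,80),(571,-58,13)]],ray(w,0,0)[0].round())
E
```

```text
14.35 [ 474.7 -109.7  333.9] tool y deg 3.092346937923643 [-0.25  0.33  1.98 -0.    0.83 -0.31] [ 474.8 -109.7  170.9]
[array([242., 139.]), array([240., 256.]), array([282., 139.]), array([369., 133.])] [472. -43. 314.]
```

Emit:
{"name": "step_arm", "arguments": {"targets": [[[0,0.05,-0.6,0,0,0,1],[0,0,-0.7,0,0,0,1],[0,0,-0.6,0,0,0,1],[0,0,-0.3,0,0,0,1],[0,0,-0.12,0,0,0,1]]]}}

```text
t: 15.02
ee_pos: [474.9, -106.8, 216.8]
orientation: [-2.16, -2.28, 0.001]
ft_force: [0.3, 0.3, -0.1]
width: 87.8
grasp_force: 0.0
```

Emit:
{"name": "step_arm", "arguments": {"targets": [[[0,0,0,0,0,0,0.6],[0,0,0,0,0,0,0.4],[0,0,0,0,0,0,0.35],[0,0,0,0,0,0,0.3],[0,0,0,0,0,0,0.2]]]}}

```text
t: 15.65
ee_pos: [475.0, -106.6, 217.4]
orientation: [2.161, 2.28, 0.0]
ft_force: [-0.9, -0.2, 0.2]
width: 41.3
grasp_force: 0.0
```

Emit:
{"name": "step_arm", "arguments": {"targets": [[[0,0,0,0,0,0,0.1],[0,0,0,0,0,0,0],[0,0,0,0,0,0,0],[0,0,0,0,0,0,0],[0,0,0,0,0,0,0]]]}}

```text
t: 16.27
ee_pos: [475.1, -106.7, 217.3]
orientation: [2.161, 2.28, 0.001]
ft_force: [2.3, 0.2, 0.9]
width: 27.8
grasp_force: 30.0
```

Foot gripped (27.8 mm). Slide and square it, stopping just short of the stop.

Emit:
{"name": "step_arm", "arguments": {"targets": [[[0.12,0.02,0,0,0,-0.2,0],[0.15,0.025,0,0,0,-0.25,0],[0.15,0.025,0,0,0,-0.25,0],[0.12,0.02,0,0,0,-0.2,0],[0.1,0.015,0,0,0,-0.15,0]]]}}

```text
t: 16.9
ee_pos: [505.9, -101.2, 217.2]
orientation: [-2.242, -2.197, 0.003]
ft_force: [-6.5, 0.1, 8.9]
width: 28.1
grasp_force: 30.0
```

```bash
cat > chk.py <<'E'
from h import *
from scipy.spatial.transform import Rotation as R
o=readout.get_obs();M=R.from_rotvec(o['orientation']).as_matrix();print(o['t'],o['ee_pos'].round(1),'tool y deg',np.degrees(np.arctan2(M[1,1],M[0,1])).round(2),'w',o['width'].round(1),o['ft_force'].round(1))
E
python3 chk.py
```

```text
Traceback (most recent call last):
  File "chk.py", line 3, in <module>
    o=readout.get_obs();M=R.from_rotvec(o['orientation']).as_matrix();print(o['t'],o['ee_pos'].round(1),'tool y deg',np.degrees(np.arctan2(M[1,1],M[0,1])).round(2),'w',o['width'].round(1),o['ft_force'].round(1))
                                                                                                                                                                        ^^^^^^^^^^^^^^^^
AttributeError: 'float' object has no attribute 'round'
```

Emit:
{"name": "step_arm", "arguments": {"targets": [[[0.02,0,0,0,0,0,0],[0.02,0,0,0,0,0,0],[0.02,0,0,0,0,0,0],[0,0,0,0,0,0,0],[0,0,0,0,0,0,0]]]}}

```text
t: 17.52
ee_pos: [508.8, -101.2, 217.2]
orientation: [-2.242, -2.197, 0.003]
ft_force: [-6.3, 0.4, 7.3]
width: 27.5
grasp_force: 30.0
```

```bash
sed -i "s/o\['width'\].round(1)/o['width']/" chk.py; python3 chk.py; python3 - <<'E'
from h import *
w=grab('wrist')
# predicted pixel positions of stop ends & toe ends in wrist view
for p in [(607.5,-77.6,22),(607,-129.5,22),(605,-59,13),(603,-149,13),(612,-45,48)]: print(proj(w,p).round(1))
cv2.imwrite('pics/h1.png',w['pixels'][:,:,::-1])
E
```

```text
17.525 [ 508.8 -101.2  217.2] tool y deg -1.15 w 27.473247417839467 [-6.3  0.4  7.3]
[439.3 187.9]
[428.5 273.9]
[430.2 152.1]
[411.8 295.2]
[488.  130.3]
```

View pics/h1.png

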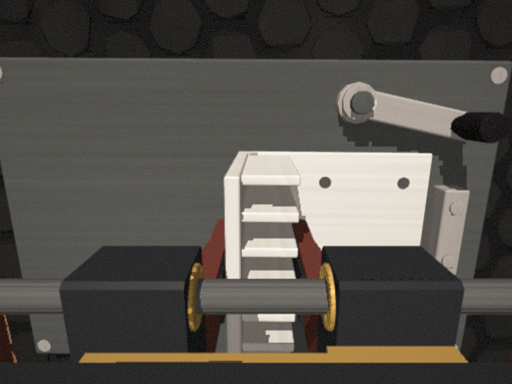

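The wrist view shows the leg end edge at column 430 with its corner at (430,153), square to the plate. The stop bar corner is at (437,187), and the knob at (490,125) sits beyond it. The gap is nearly closed, so I measure the offset numerically and creep on.

Emit:
{"name": "step_arm", "arguments": {"targets": [[[0.02,0,0,0,0,0,0],[0.02,0,0,0,0,0,0],[0.02,0,0,0,0,0,0],[0,0,0,0,0,0,0],[0,0,0,0,0,0,0]]]}}

```text
t: 18.2
ee_pos: [511.8, -101.2, 217.2]
orientation: [-2.242, -2.197, 0.003]
ft_force: [-5.6, -0.3, 8.0]
width: 27.7
grasp_force: 30.0
```

```bash
python3 chk.py; python3 - <<'E'
from h import *
w=grab('wrist');g=w['pixels'].min(2).astype(int)
for c in(380,400,420):print('leg side col',c,g[146:160,c].tolist())
for c in(442,448,454):print('stop end col',c,g[180:194,c].tolist())
for r in(160,170,200,225):print('row',r,g[r,422:450].tolist())
E
```

```text
18.2 [ 511.8 -101.2  217.2] tool y deg -1.15 w 27.73788040037864 [-5.6 -0.3  8. ]
leg side col 380 [64, 80, 81, 82, 80, 88, 154, 226, 233, 220, 218, 219, 221, 221]
leg side col 400 [45, 48, 48, 46, 49, 67, 134, 210, 232, 220, 216, 219, 218, 219]
leg side col 420 [45, 50, 49, 49, 45, 49, 74, 178, 231, 220, 216, 210, 215, 216]
stop end col 442 [47, 44, 48, 46, 52, 60, 70, 108, 138, 149, 169, 178, 164, 151]
stop end col 448 [50, 47, 48, 49, 53, 57, 66, 62, 71, 116, 163, 175, 162, 153]
stop end col 454 [46, 47, 51, 46, 45, 44, 57, 61, 65, 75, 135, 175, 164, 152]
row 160 [219, 221, 219, 219, 221, 219, 220, 220, 216, 177, 93, 74, 61, 64, 64, 47, 42, 46, 46, 46, 42, 51, 51, 46, 45, 47, 48, 47]
row 170 [210, 210, 207, 209, 208, 210, 211, 199, 130, 87, 82, 76, 50, 46, 42, 50, 47, 49, 47, 47, 51, 48, 49, 44, 49, 49, 44, 46]
row 200 [209, 213, 213, 198, 123, 80, 79, 82, 85, 90, 88, 88, 82, 84, 84, 90, 113, 138, 147, 152, 157, 156, 151, 154, 150, 155, 152, 154]
row 225 [171, 95, 80, 80, 83, 83, 85, 86, 86, 82, 79, 84, 98, 126, 143, 150, 157, 153, 155, 153, 154, 154, 152, 156, 155, 154, 153, 153]
```

```bash
python3 - <<'E'
from h import *
w=load('wrist')
P=lambda u,v,z:onz(w,u,v,z)[:2].round(1)
l=[P(431.6,160,13),P(425.7,200,13),P(422.3,225,13)];s=[P(438.6,200,22),P(434.6,225,22)]
print('leg',l,'stop',s,'leg side',P(400,152.1,13),P(420,153,13),'stop end',P(448,189,22),P(454,190,22))
E
```

```text
leg [array([609.3, -63.5]), array([608.3, -86.9]), array([ 607.9, -102.3])] stop [array([610.9, -84.5]), array([610.3, -99.1])] leg side [591.1 -58.7] [602.3 -59.4] stop end [615.3 -78.3] [618.7 -78.9]
```

Emit:
{"name": "step_arm", "arguments": {"targets": [[[0.02,0,0,0,0,0,0],[0.02,0,0,0,0,0,0],[0.01,0,0,0,0,0,0],[0,0,0,0,0,0,0],[0,0,0,0,0,0,0]]]}}

```text
t: 18.88
ee_pos: [513.9, -101.3, 217.2]
orientation: [-2.241, -2.197, 0.004]
ft_force: [-7.8, -0.2, 8.9]
width: 27.6
grasp_force: 30.0
```

Emit:
{"name": "step_arm", "arguments": {"targets": [[[0.01,0,0,0,0,0,0],[0.01,0,0,0,0,0,0],[0,0,0,0,0,0,0],[0,0,0,0,0,0,0],[0,0,0,0,0,0,0]]]}}

```text
t: 19.5
ee_pos: [514.3, -101.2, 217.3]
orientation: [-2.24, -2.196, 0.005]
ft_force: [-11.7, -1.8, 13.5]
width: 27.9
grasp_force: 30.0
```

Contact with the stop is made. Release, rise, and move to the clip with closed fingers.

Emit:
{"name": "step_arm", "arguments": {"targets": [[[0,0,0,0,0,0,0.5],[0,0,0,0,0,0,0.6],[0,0,0,0,0,0,0.9],[0,0,0,0,0,0,0.9],[0,0,0.2,0,0,0,0.9]]]}}

```text
t: 20.12
ee_pos: [516.2, -101.3, 226.9]
orientation: [-2.242, -2.198, 0.001]
ft_force: [-0.1, 0.1, -0.4]
width: 73.8
grasp_force: 0.0
```

Emit:
{"name": "step_arm", "arguments": {"targets": [[[0,0,0.6,0,0,0,0.9],[0,0,0.7,0,0,0,0.8],[0,0,0.5,0,0,0,0.5],[0.3,0.3,0,0,0,0,0.2],[0.4,0.4,0,0,0,0,0]]]}}

```text
t: 20.75
ee_pos: [552.1, -65.7, 317.3]
orientation: [2.244, 2.198, 0.001]
ft_force: [-0.3, -0.5, -1.0]
width: 43.4
grasp_force: 0.0
```

Emit:
{"name": "step_arm", "arguments": {"targets": [[[0.5,0.4,0,0,0,0,0],[0.4,0.4,0,0,0,0,0],[0.38,0.27,0,0,0,0,0],[0,0,0,0,0,0,0],[0,0,0,0,0,0,0]]]}}

```text
t: 21.38
ee_pos: [614.8, -12.7, 316.3]
orientation: [-2.242, -2.199, 0.002]
ft_force: [-0.9, -0.1, 0.3]
width: 0.4
grasp_force: 0.0
```

```bash
python3 chk.py; python3 - <<'E'
from h import *
b=grab('side');w=grab('wrist');g=w['pixels'].max(2).astype(int)
print('wrist: knob',proj(w,(611.5,-44.8,48)).round(),'stop',[proj(w,p).round().tolist() for p in[(610,-78,22),(610,-129,22),(609,-59.5,13),(606,-149,13)]])
# knob black blob near prediction
u,v=proj(w,(611.5,-44.8,48)).astype(int);print(u,v)
if 0<=u<512 and 0<=v<384:
  for r in range(max(v-24,0),min(v+24,384),6):print(r,g[r,max(u-36,0):u+36:4].tolist())
E
```

```text
21.375 [614.8 -12.7 316.3] tool y deg -1.11 w 0.3849487996177721 [-0.9 -0.1  0.3]
wrist: knob [257. 236.] stop [[257.0, 259.0], [258.0, 309.0], [256.0, 236.0], [255.0, 321.0]]
257 235
211 [254, 254, 254, 254, 255, 255, 255, 242, 176, 165, 168, 170, 165, 164, 165, 163, 164, 165]
217 [254, 254, 254, 254, 254, 254, 254, 255, 255, 254, 255, 255, 255, 163, 169, 168, 171, 165]
223 [115, 189, 254, 255, 255, 254, 203, 201, 206, 193, 71, 159, 206, 207, 204, 170, 169, 168]
229 [99, 100, 103, 102, 104, 102, 206, 207, 208, 192, 75, 161, 206, 204, 203, 171, 167, 167]
235 [255, 255, 255, 255, 255, 249, 203, 203, 203, 132, 72, 116, 201, 205, 204, 198, 174, 170]
241 [255, 255, 255, 255, 255, 204, 206, 204, 205, 188, 84, 127, 203, 206, 205, 208, 171, 167]
247 [85, 87, 87, 90, 93, 92, 90, 87, 93, 168, 118, 117, 89, 91, 92, 88, 87, 92]
253 [89, 90, 90, 85, 91, 91, 90, 89, 85, 163, 125, 112, 87, 81, 89, 87, 88, 90]
```

Emit:
{"name": "step_arm", "arguments": {"targets": [[[0,0,-0.6,0,0,0,0],[0,0,-0.7,0,0,0,0],[0,0,-0.5,0,0,0,0],[0,0,-0.3,0,0,0,0],[0,0,0,0,0,0,0]]]}}

```text
t: 22.1
ee_pos: [614.9, -13.2, 211.4]
orientation: [-2.243, -2.198, 0.002]
ft_force: [1.4, -0.5, 0.4]
width: 0.4
grasp_force: 0.0
```

Emit:
{"name": "step_arm", "arguments": {"targets": [[[0.02,-0.2,0,0,0,0,0],[0,-0.2,0,0,0,0,0],[-0.02,-0.15,0,0,0,0,0],[-0.03,-0.15,0,0,0,0,0],[-0.05,-0.14,0,0,0,0,0]]]}}

```text
t: 22.72
ee_pos: [611.3, -55.5, 212.3]
orientation: [2.243, 2.199, 0.0]
ft_force: [-0.0, 0.5, 0.2]
width: 0.5
grasp_force: 0.4
```

Emit:
{"name": "step_arm", "arguments": {"targets": [[[-0.07,-0.14,0,0,0,0,0],[-0.09,-0.12,0,0,0,0,0],[-0.09,-0.12,0,0,0,0,0],[-0.12,-0.09,0,0,0,0,0],[-0.12,-0.09,0,0,0,0,0]]]}}

```text
t: 23.35
ee_pos: [586.5, -83.1, 212.2]
orientation: [2.243, 2.199, 0.0]
ft_force: [1.3, -0.1, -0.2]
width: 0.2
grasp_force: 0.3
```

```bash
python3 chk.py
```

```text
23.35 [586.5 -83.1 212.2] tool y deg -1.13 w 0.19663230242452767 [ 1.3 -0.1 -0.2]
```

Emit:
{"name": "step_arm", "arguments": {"targets": [[[-0.08,-0.03,0,0,0,0,0],[-0.06,0,0,0,0,0,0],[-0.04,0,0,0,0,0,0],[0,0,0,0,0,0,0],[0,0,0,0,0,0,0]]]}}

```text
t: 23.98
ee_pos: [577.9, -84.2, 212.1]
orientation: [-2.243, -2.199, 0.0]
ft_force: [1.6, -0.2, -0.1]
width: 0.6
grasp_force: 0.0
```

Emit:
{"name": "step_arm", "arguments": {"targets": [[[-0.03,0,0,0,0,0,0],[-0.02,0,0,0,0,0,0],[-0.02,0,0,0,0,0,0],[0,0,0,0,0,0,0],[0,0,0,0,0,0,0]]]}}

```text
t: 24.6
ee_pos: [574.5, -84.4, 212.2]
orientation: [2.243, 2.199, 0.0]
ft_force: [0.9, -0.4, 0.1]
width: 0.3
grasp_force: 0.4
```

Emit:
{"name": "step_arm", "arguments": {"targets": [[[-0.02,0,0,0,0,0,0],[-0.02,0,0,0,0,0,0],[-0.02,0,0,0,0,0,0],[0,0,0,0,0,0,0],[0,0,0,0,0,0,0]]]}}

```text
t: 25.22
ee_pos: [573.1, -84.4, 212.6]
orientation: [2.241, 2.196, 0.005]
ft_force: [8.6, 0.6, -6.6]
width: 0.6
grasp_force: 4.2
```

```bash
python3 chk.py; python3 - <<'E'
from h import *
w=grab('wrist');g=w['pixels']
# pivot/arm white-ish line: sample world positions along expected arm, z=20, for arm angle
for y in (-40,-50,-60,-70):
    print(y,[int(g[int(v),int(u)].min()) if 0<=u<512 and 0<=v<384 else -1 for u,v in [proj(w,(x,y,20)) for x in range(540,580,2)]])
b=grab('side');u,v=proj(b,(557,-85,48));print(u,v);u,v=int(u),int(v)
for r in range(v-8,v+14,2):print(r,b['pixels'].max(2)[r,u-14:u+16].tolist())
E
```

```text
25.225 [573.1 -84.4 212.6] tool y deg -1.14 w 0.6079956186414014 [ 8.6  0.6 -6.6]
-40 [94, 94, 94, 94, 96, 95, 100, 96, 193, 185, 176, 105, 107, 110, 134, 64, 59, 95, 95, 94]
-50 [98, 94, 94, 97, 97, 96, 96, 119, 188, 189, 187, 182, 188, 183, 167, 60, 56, 98, 97, 97]
-60 [238, 240, 241, 240, 240, 241, 240, 183, 188, 188, 183, 183, 183, 185, 127, 149, 240, 241, 241, 241]
-70 [240, 239, 239, 240, 239, 239, 145, 189, 190, 190, 183, 182, 182, 180, 116, 226, 242, 242, 240, 242]
251.93741544151513 210.90733570332281
202 [202, 210, 196, 190, 163, 121, 89, 82, 79, 71, 73, 67, 53, 52, 59, 94, 102, 104, 106, 100, 100, 100, 83, 89, 98, 91, 65, 53, 60, 54]
204 [242, 228, 201, 202, 206, 184, 160, 141, 100, 75, 64, 57, 54, 56, 54, 82, 100, 104, 105, 102, 98, 90, 75, 94, 93, 80, 63, 60, 61, 62]
206 [244, 231, 196, 175, 190, 194, 209, 213, 216, 176, 144, 92, 63, 57, 51, 78, 96, 106, 109, 102, 98, 95, 75, 88, 102, 114, 98, 80, 68, 58]
208 [221, 228, 237, 224, 218, 201, 188, 200, 202, 182, 170, 143, 150, 136, 100, 101, 108, 107, 105, 102, 100, 92, 81, 89, 102, 114, 115, 118, 117, 98]
210 [213, 208, 21
[... 357 characters left out ...]
 177, 178, 183, 178, 183, 176, 128, 100, 110, 139, 171, 239, 254, 238, 205, 168]
216 [213, 215, 214, 215, 213, 211, 214, 212, 212, 214, 209, 200, 184, 181, 182, 183, 183, 181, 181, 189, 204, 228, 249, 245, 223, 226, 250, 253, 253, 253]
218 [214, 216, 213, 215, 214, 215, 210, 212, 212, 214, 211, 207, 187, 171, 179, 183, 182, 182, 183, 201, 245, 252, 253, 253, 252, 251, 252, 252, 252, 252]
220 [212, 213, 215, 213, 218, 215, 216, 214, 211, 214, 211, 206, 187, 175, 180, 184, 182, 183, 181, 197, 236, 251, 248, 244, 237, 214, 187, 188, 203, 236]
222 [207, 210, 212, 209, 212, 216, 216, 216, 214, 216, 215, 208, 190, 182, 184, 184, 184, 185, 185, 179, 189, 231, 230, 185, 160, 158, 156, 160, 160, 160]
```

The end stop is felt (8.6 N) and the arm lies over the leg. Back off, rise and clear the view.

Emit:
{"name": "step_arm", "arguments": {"targets": [[[0.1,0,0,0,0,0,0],[0.1,0,0,0,0,0,0],[0,0,0.5,0,0,0,0],[0,0,0.7,0,0,0,0],[0,0,0.8,0,0,0,0]]]}}

```text
t: 25.95
ee_pos: [581.0, -84.3, 312.5]
orientation: [-2.242, -2.198, 0.002]
ft_force: [0.4, -0.1, 0.4]
width: 0.4
grasp_force: 0.0
```

Emit:
{"name": "step_arm", "arguments": {"targets": [[[-0.5,0.9,0.3,0,0,0,0],[-0.5,0.9,0,0,0,0,0],[-0.5,0.9,0,0,0,0,0],[-0.5,0.9,0,0,0,0,0],[-0.5,0.9,0,0,0,0,0]]]}}

```text
t: 26.58
ee_pos: [455.3, 141.8, 327.2]
orientation: [-2.243, -2.199, 0.001]
ft_force: [0.4, 1.1, -0.1]
width: 0.5
grasp_force: 0.0
```

Emit:
{"name": "step_arm", "arguments": {"targets": [[[0,0.5,0,0,0,0,0],[0,0.3,0,0,0,0,0],[0,0,0,0,0,0,0],[0,0,0,0,0,0,0],[0,0,0,0,0,0,0]]]}}

```text
t: 27.2
ee_pos: [456.6, 179.8, 327.1]
orientation: [-2.245, -2.198, 0.001]
ft_force: [0.0, -0.2, 0.7]
width: 0.2
grasp_force: 0.0
```

```bash
python3 chk.py; python3 - <<'E'
from h import *
a=grab('top');b=grab('side');g=a['pixels'].min(2).astype(int)
for u in range(252,280,3): print(u,g[160:206,u].tolist())
for z,P in((13,[(607,-59),(605,-150)]),(83,[(498,-57),(496,-147)])):print([proj(a,(*p,z)).round(1) for p in P])
print('rows');
for r in(172,176,180):print(r,g[r,238:290].tolist())
E
```

```text
27.2 [456.6 179.8 327.1] tool y deg -1.21 w 0.18450493573649415 [ 0.  -0.2  0.7]
252 [90, 88, 95, 90, 88, 89, 88, 89, 121, 133, 89, 94, 99, 104, 103, 118, 130, 132, 128, 132, 124, 143, 184, 188, 196, 192, 167, 164, 158, 155, 156, 140, 112, 115, 134, 129, 129, 125, 128, 149, 117, 61, 44, 48, 45, 47]
255 [89, 88, 92, 85, 92, 90, 75, 51, 88, 138, 150, 148, 145, 197, 239, 241, 241, 240, 241, 240, 220, 149, 180, 179, 183, 165, 131, 150, 154, 155, 156, 155, 154, 151, 150, 147, 150, 165, 182, 167, 142, 60, 50, 73, 87, 88]
258 [89, 91, 90, 89, 132, 150, 93, 93, 112, 136, 151, 152, 137, 118, 137, 147, 150, 152, 150, 150, 145, 112, 30, 16, 33, 77, 128, 152, 153, 154, 151, 154, 151, 147, 147, 150, 152, 141, 128, 147, 136, 67, 50, 47, 46, 47]
261 [86, 87, 87, 84, 136, 163, 103, 106, 97, 112, 152, 149, 147, 149, 148, 153, 152, 151, 150, 149, 150, 129, 61, 53, 57, 92, 132, 149, 153, 153, 154, 155, 147, 137, 142, 152, 158, 148, 135, 142, 127, 64, 48, 50, 50, 46]
264 [92, 90, 88, 84, 113, 130, 105, 109, 101, 112, 152, 151, 149, 150, 149, 150, 149, 153, 150, 194, 211, 151, 152, 152, 152, 153, 151, 15
[... 1289 characters left out ...]
6, 87, 89, 86, 86, 59, 47, 52, 66, 54, 99, 153, 153, 145, 133, 108, 137, 150, 150, 147, 152, 152, 149, 146, 150, 151, 152, 153, 149, 150, 148, 130, 136, 148, 148, 161, 199, 58, 84, 82, 84, 88, 90, 88, 91, 91, 91, 88]
176 [88, 86, 90, 87, 87, 89, 87, 92, 87, 85, 85, 90, 86, 96, 130, 183, 241, 241, 242, 234, 150, 152, 150, 152, 149, 149, 149, 152, 152, 178, 241, 236, 147, 147, 145, 153, 176, 239, 239, 234, 199, 53, 83, 86, 73, 76, 71, 46, 46, 49, 49, 50]
180 [88, 89, 91, 119, 152, 147, 125, 77, 87, 64, 61, 56, 69, 65, 124, 163, 220, 220, 229, 236, 145, 140, 142, 150, 146, 167, 211, 148, 150, 151, 156, 154, 147, 152, 149, 147, 174, 233, 147, 144, 106, 43, 48, 49, 50, 47, 50, 50, 49, 46, 47, 48]
```

```bash
python3 - <<'E'
from h import *
a=load('top');b=load('side')
m=(a['pixels'][178:188,250:268].max(2)<62);v,u=np.nonzero(m);k=onz(a,u.mean()+250,v.mean()+178,45);print('knob',k,len(u))
hs=b['pixels'];u,v=proj(b,(459.7,190,45)).astype(int);print('bottle px',hs[v-2:v+3,u].tolist(), [hs[int(r),int(c)].tolist() for c,r in [proj(b,(459.7,190,z)) for z in (10,30,60,85)]])
if abs(k[0]-557)<8: print(ctrl.close_job())
E
```

```text
knob [555.13068596 -79.72795891  45.        ] 12
bottle px [[230, 226, 211], [227, 223, 209], [208, 201, 187], [190, 187, 173], [190, 186, 170]] [[181, 178, 167], [183, 177, 167], [170, 167, 154], [82, 81, 62]]
the job is handed in; nothing more can be done
None
```

The job is handed in at about 27 s of the allowed 72 s: the bottle stands upright in the steel dish, the heat sink is tipped onto its plain leg and square and central against the stop bar, and the clip is swung fully over the leg to its end stop; I did not re-measure the bystanders at the end.

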